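# Set time and speed on a laboratory stirrer and start it

### The arm

A 6-joint arm with a two-finger parallel gripper is mounted at the origin on a cart in front of the work surface, level with it; the furniture and walls round the work are solid. World frame = base frame: x ahead of the robot, y to its left, z up, the work surface at z = 0. Lengths are in m, angles in rad, forces in N, time in s.
With the tool pointing down it reaches from about 0.3 to 0.85 m from the base axis. Payload 4.2 kg.
Tool frame: the origin (TCP) lies between the finger pads; the fingertips stand 22 mm ahead of it and the grasp point (between the pads) lies 3 mm ahead of it; z points along the fingers, y is the line along which they close (so a half turn about z gives the same grasp; the last joint's range is limited). The gripper opens to 91 mm and grips with 3 to 60 N. Pads are 32 mm wide; open, the fingers measure 118 mm over their backs; the gripper's body (76 mm by 178 mm) begins 60 mm behind the grasp point.
Start: joints at [1.169, 0.32, 1.565, -0, 1.257, -0.02], TCP at [0.214, 0.534, 0.236] pointing down, gripper open.
Joint ranges: [-3.11, 3.11], [-0.84, 2.01], [0.21, 2.61], [-1.34, 4.49], [0.05, 2.63], [-2.56, 2.56]. Speed limits (rad/s): [2.57, 2.57, 3.14, 3.14, 3.14, 3.14].

### API

Orientations are given as a rotation vector (axis times angle).
In Python, from cell import robot gives the robot as it stands. The module is installed in compiled form; this text tells all that it offers.
- The arm moves only by the tool carry_out, never from a script. Its argument "series" is text: rows parted by semicolons, each of 7 numbers parted by spaces: the finger opening in m, from 0 to 0.0912, then the shift along the tool's x, y, z in m, then the turn, a rotation vector about the tool's x, y, z in degrees. A call has 1 to 10 rows; each row is the pose to reach, as a shift and turn from the pose commanded when the call began, along the tool's axes at that moment; what a row does not reach only later rows make up. A row lasts 1/10 s, in which the tool goes at most 50 mm and 8.59 degrees, less where a joint would pass 70% of its speed; a pose out of reach is approached as far as the arm can. A call with a gripper value outside its range is refused whole. The fingers move at their own pace and stop on an object; "squeeze" is the grip in N (left out, the last holds). Time passes only in rows, so rows that repeat a pose let the fingers close. It gives the time, the measured TCP pose, the force, the opening and the grip force at its end, in the units of the state.
- robot.observe(): the state, without advancing time (a new reading comes with each control period).
- robot.snapshot(name): name is "scene" or "top" or "wrist"; returns a dict with "image" (400x640x3 uint8, blue, green, red), "vertical_fov" (degrees; the focal length in pixels is half the picture's height over the tangent of half this angle, whatever the lens; pixels are square), "cx", "cy" (the principal point, pixels), "dist_coeffs" ([k1, k2, p1, p2, k3] as OpenCV has them; the pictures are not rectified), "view" (4x4, takes a point from world to camera coordinates). Camera axes: x right, y down, z forward; pixel columns grow to the right and rows downward; lengths in m; the calibration is good to about 2 mm. A picture is of the moment at which its call begins. There is no depth.
- robot.sign_off(): hands the job in; it is judged then, once.
The state is a dict: "t": time; "qpos": joint angles; "qvel": joint speeds; "joint_torque": joint torques, N m; "ee_pos": TCP position; "ee_rot": TCP orientation; "contact_force": force on the tool from outside, world axes, zero at the start; "torque": the same for the moment, N m; "opening": opening from 0.0 (shut) to 1.0 (fully open); "grip_force": force on a finger pad.
Only numpy, scipy, OpenCV 4.12 (cv2) and the standard library are available. Lean on these libraries where they do the work, as an engineer would, in place of code of your own. Each camera call takes 0.05 s, during which the arm holds its last target. There are 200 camera calls.

### The job

Set up the stirrer for the flask that stands on it: roll the large thumbwheel on its front deck until the 6 is uppermost, beside the pointer line, and turn the speed knob until its white line points at the one long tick of its scale. Once both are set, and not before, press the round start key down and let it come back up. Do not shift or tip the flask on the plate or the small vial beside the stirrer.

Things in the scene. Friction and masses are not known exactly. Their poses are not given: they have to be found in the camera images.
- stirrer: heavy fixed stirrer, white case 260 (x) x 250 (y) mm, 53 mm high; a round white plate (128 mm across, top 63 mm above the worktop) on its rear half, a grey control deck (55 mm high) along its front. Origin: centre of its underside, on the worktop. Own x points from deck to plate, away from the robot, y left, z up; yaw up to 0.3 rad. On the deck, left to right: knob, thumbwheel, start key
- wheel (a joint): thumbwheel: rad, 0.7854 per numeral, 0 when 0 is uppermost, 4.712 when 6 is; grows as its top rolls away from the robot (stirrer's +x). A spring detent clicks it into each numeral; left between two, it springs to the nearer. About 2 N on a rib passes a click. Stops just beyond 0 and 7. Push a rib along with a fingertip set behind it
- wheel_crown (a point): fixed point over the wheel's axle at the height of the topmost rib's tip, 82 mm above the worktop, 9 mm left of the wheel's middle. Axle level along the stirrer's y, 46 mm high. Black drum 60 mm diameter, 40 mm wide; on its left half 8 straight cross ribs every 45 degrees, 3 thick, 20 long, 6 mm high (tips at radius 36); on its right half white numerals 0 to 7, one in line with each rib
- wheel_pointer (a point): black line on top of a small fixed white post 10 x 8 mm, 70 mm above the worktop, beside the right end of the thumbwheel: the numeral level with it, on top of the wheel, is the one set
- knob (a joint): speed knob, turns about the vertical with light friction and stays where left. Value in rad: 0 when the white line on its grip bar points along the stirrer's +x, growing clockwise seen from above; range -2.2 to 2.2. Short ticks on the deck round it every 0.35 rad; the one long, thick tick is at 0.70
- knob_centre (a point): fixed point on the knob's axis at the top of its grip bar, 86 mm above the worktop. Black skirt 48 mm across, 6 mm thick; on it the upright grip bar, 42 mm long, 12 mm thick, from 61 to 86 mm above the worktop, to be pinched across its thickness. A white line runs from the middle to one end of the bar
- start (a joint): start key: depth pressed in m, 0 up, 0.006 fully down (about 4 N); springs back when released
- start_top (a point): centre of the top of the round grey start key, 26 mm across in a black housing, at the right end of the deck; moves with the key, which is pressed straight down
- flask: small conical glass flask with pink filling, 64 mm diameter, 104 mm high, standing loose on the stirrer's plate; origin at the centre of its underside
- vial: small brown screw-cap vial, 25 mm diameter, 54 mm high, standing loose on the worktop to the right of the stirrer; origin at the centre of its underside
Mind the look-alikes: they are no part of the job. Leave any orange or purple look-alike of the flask alone.

How it is judged:
By the outcome, as a careful person would: the job done as asked, in the order asked, and still so for the second after the job is handed in, with the robot touching nothing.
It also fails if it takes over 58 s, if anything falls off the work surface, if the arm or the gripper's body presses on something with over 40 N, if the wrist force passes 120 N, or if a joint passes its speed limit or range.

## Working session

There is one attempt and no reset: what is moved stays moved. The work goes in short steps, Python scripts to look and compute and a tool call to move; the robot and the scene stay as the last step left them, time stands still between calls to the robot, and variables do not carry over. Pictures are saved under pics/ and viewed, at most 10 in all, crops included, and the job is handed in when it is done.

Besides the shell and the picture viewer there is one more tool, called after "Request:" as a command line: name --argument value ..., lists and objects as JSON in quotes. carry_out: Moves the arm, as the interface text tells. Its arguments: {"type":"object","properties":{"series":{"type":"string"},"squeeze":{"type":"number"}},"required":["series"]}

```bash
mkdir -p pics
cat > h.py <<'E'
import numpy as np, cv2
from cell import robot
from scipy.spatial.transform import Rotation as R
def K(s):
    f=200/np.tan(np.radians(s["vertical_fov"])/2)
    return np.array([[f,0,s["cx"]],[0,f,s["cy"]],[0,0,1.]])
def ray(s,uv):
    p=cv2.undistortPoints(np.array([[uv]],float),K(s),np.array(s["dist_coeffs"],float))[0,0]
    V=np.array(s["view"]); Rt=V[:3,:3].T
    return -Rt@V[:3,3], Rt@np.array([p[0],p[1],1.])
def onz(s,uv,z):
    c,d=ray(s,uv); return c+d*(z-c[2])/d[2]
def tri(rs):
    A=np.zeros((3,3));b=np.zeros(3)
    for c,d in rs:
        d=d/np.linalg.norm(d);P=np.eye(3)-np.outer(d,d);A+=P;b+=P@c
    return np.linalg.solve(A,b)
def proj(s,P):
    V=np.array(s["view"]); return cv2.projectPoints(np.array([P],float),cv2.Rodrigues(V[:3,:3])[0],V[:3,3],K(s),np.array(s["dist_coeffs"],float))[0][0,0]
def totool(d):  # world vector -> tool axes, mm
    return R.from_rotvec(robot.observe()["ee_rot"]).inv().apply(d)*1000
E
python3 - <<'E'
from h import *
import pickle
S={n:robot.snapshot(n) for n in("scene","top","wrist")}
pickle.dump(S,open("s0.pkl","wb"))
for n in ("scene","top"): cv2.imwrite(f"pics/{n}0.png",S[n]["image"]); print(n,S[n]["vertical_fov"],np.round(S[n]["view"],3).tolist())
o=robot.observe();print(o["t"],o["ee_pos"],o["ee_rot"],R.from_rotvec(o["ee_rot"]).as_matrix().round(3))
print(np.round(S["wrist"]["view"],3))
E
```

```text
scene 46.440486000215664 [[0.614, -0.789, -0.013, -0.396], [-0.51, -0.385, -0.77, 0.394], [0.602, 0.479, -0.638, 0.585], [0.0, 0.0, 0.0, 1.0]]
top 44.0178989768595 [[-0.01, -1.0, -0.023, 0.006], [-0.983, 0.014, -0.185, 0.671], [0.185, 0.021, -0.983, 1.154], [0.0, 0.0, 0.0, 1.0]]
0.15 [0.21411281 0.53326977 0.23532869] [-5.96051899e-01 -3.08425485e+00  2.04749052e-03] [[-0.928  0.373 -0.001]
 [ 0.373  0.928 -0.001]
 [ 0.    -0.001 -1.   ]]
[[ 0.373  0.928 -0.002 -0.573]
 [ 0.902 -0.363  0.236 -0.027]
 [ 0.218 -0.09  -0.972  0.389]
 [ 0.     0.     0.     1.   ]]
```

View pics/scene0.png

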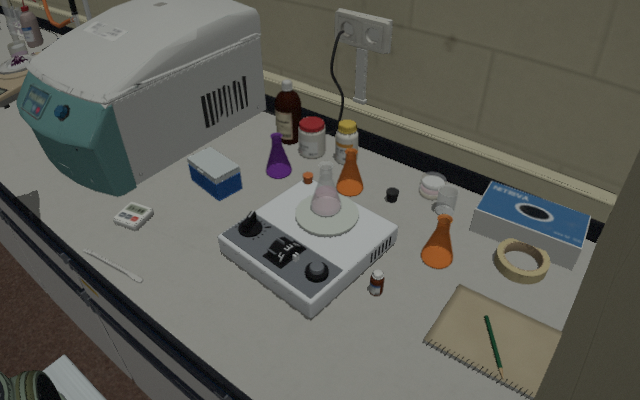

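View pics/top0.png

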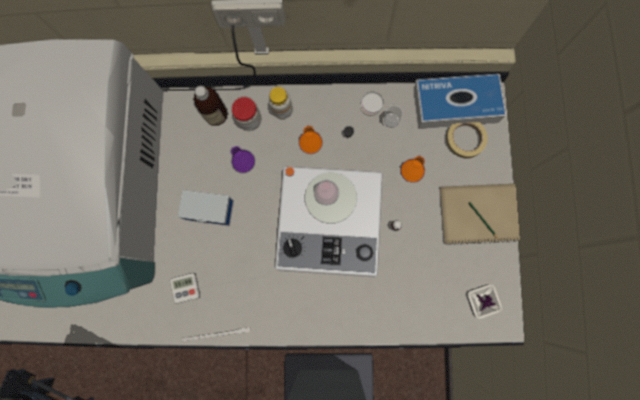

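The scene shows the stirrer with the pink flask on its plate. In the top view the knob is at (292,247), the wheel at (331,250), the start key at (365,252), the vial at (396,225) and the flask at (327,190). Next I'll bring the wrist camera over the deck.

Run:
```python
from h import *
import pickle
S=pickle.load(open("s0.pkl","rb"))
t=S["top"]
for n,uv,z in [("knob",(292,247),.08),("wheel",(331,250),.076),("key",(365,252),.065),("vial",(396,225),.05),("fl",(278,271),.053),("fr",(377,274),.053),("br",(381,171),.053),("bl",(283,169),.053)]: print(n,onz(t,uv,z).round(3))
w=S["wrist"]; c,d=ray(w,(320,200)); o=robot.observe()
print("cam",c,d); print("cam in tool mm",totool(c-o["ee_pos"]),"axis in tool",totool(d)/1000)
```

```text
knob [0.539 0.07  0.08 ]
wheel [ 0.531 -0.023  0.076]
key [ 0.526 -0.105  0.065]
vial [ 0.592 -0.183  0.05 ]
fl [0.483 0.106 0.053]
fr [ 0.473 -0.133  0.053]
br [ 0.727 -0.15   0.053]
bl [0.736 0.095 0.053]
cam [0.15304782 0.55688795 0.38365856] [ 0.21159656 -0.09520418 -0.9727486 ]
cam in tool mm [  65.47054388   -1.03255186 -148.32748371] axis in tool [-0.23184992 -0.00821379  0.97275636]
```

Request:
carry_out --series "0.091 -0.204 -0.277 0 0 0 -10;0.091 -0.204 -0.277 0 0 0 -10;0.091 -0.204 -0.277 0 0 0 -10;0.091 -0.204 -0.277 0 0 0 -10;0.091 -0.204 -0.277 0 0 0 -10;0.091 -0.204 -0.277 0 0 0 -10;0.091 -0.204 -0.277 0 0 0 -10;0.091 -0.204 -0.277 0 0 0 -10;0.091 -0.204 -0.277 0 0 0 -10"

```text
t: 1.05
ee_pos: [0.3005, 0.2001, 0.236]
ee_rot: [0.33, 3.124, 0.002]
contact_force: [0.5, 0.5, -0.1]
opening: 0.997
grip_force: 0.0
```

Run:
```python
from h import *
o=robot.observe();print(o["t"],o["ee_pos"],R.from_rotvec(o["ee_rot"]).as_matrix().round(3).tolist(),totool(np.array([.518,-.02,.236])-o["ee_pos"]))
```

```text
1.05 [0.30052372 0.20009978 0.2360451 ] [[-0.978, 0.209, 0.0], [0.209, 0.978, 0.001], [-0.0, 0.001, -1.0]] [-2.58631301e+02 -1.69851950e+02 -1.13776884e-01]
```

Request:
carry_out --series "0.091 -0.259 -0.170 0 0 0 -9.6;0.091 -0.259 -0.170 0 0 0 -9.6;0.091 -0.259 -0.170 0 0 0 -9.6;0.091 -0.259 -0.170 0 0 0 -9.6;0.091 -0.259 -0.170 0 0 0 -9.6;0.091 -0.259 -0.170 0 0 0 -9.6;0.091 -0.259 -0.170 0 0 0 -9.6;0.091 -0.259 -0.170 0 0 0 -9.6"

```text
t: 1.85
ee_pos: [0.5213, -0.0191, 0.2349]
ee_rot: [-0.063, -3.141, -0.0]
contact_force: [-0.2, 1.2, -0.7]
opening: 0.997
grip_force: 0.0
```

Run:
```python
from h import *
import pickle
w=robot.snapshot("wrist");s=robot.snapshot("scene");pickle.dump((w,s),open("s1.pkl","wb"));cv2.imwrite("pics/w1.png",w["image"])
print(w["vertical_fov"],robot.observe()["ee_pos"],robot.observe()["qpos"])
```

```text
59.52641486007087 [ 0.51876145 -0.01744927  0.23515817] [-5.63578767e-02  2.33153164e-01  1.68922958e+00  1.01550211e-03
  1.22120314e+00 -1.58925142e+00]
```

View pics/w1.png

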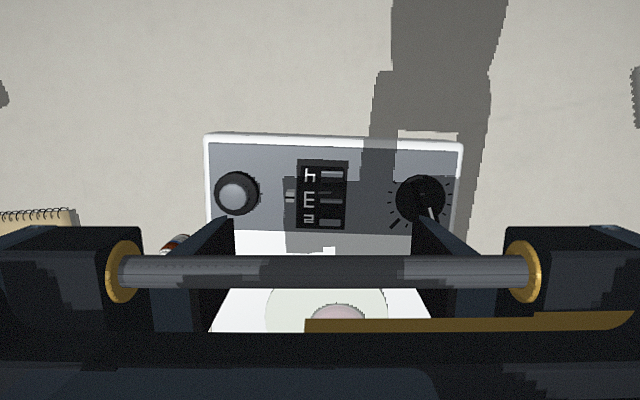

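The wrist view from above, with the robot side at the top, shows the key at (236,193) and the wheel near (322,195). Numeral 3 is level with the pointer post, 4 is on the robot side and 2 is beyond. The knob is near (421,195) and the long tick near (397,224). I'll zoom in on the deck.

Run:
```python
from h import *
import pickle
w,s=pickle.load(open("s1.pkl","rb"))
a=cv2.resize(w["image"][150:240,200:470],None,fx=2.95,fy=2.95,interpolation=cv2.INTER_CUBIC)
b=cv2.resize(s["image"][190:310,210:402],None,fx=2.7,fy=2.7,interpolation=cv2.INTER_CUBIC)
b=cv2.copyMakeBorder(b,0,0,0,a.shape[1]-b.shape[1],0)
cv2.imwrite("pics/c1.png",np.vstack([a,b])[:600])
```

```text
(no output)
```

View pics/c1.png

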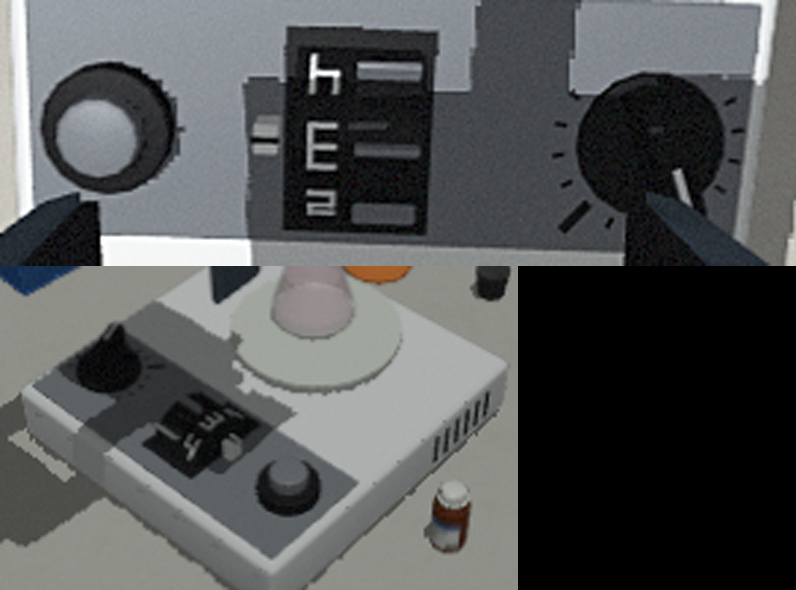

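The line on the bar runs from crop pixel (677,168) to (690,205), so the knob reads about −0.35. The long tick is at crop pixel (575,215), and the key stands proud of its housing. I'll turn the tool for the wheel and take a second view for heights.

Request:
carry_out --series "0.091 0.055 -0.085 0 0 0 85;0.091 0.055 -0.085 0 0 0 85;0.091 0.055 -0.085 0 0 0 85;0.091 0.055 -0.085 0 0 0 85;0.091 0.055 -0.085 0 0 0 85;0.091 0.055 -0.085 0 0 0 85;0.091 0.055 -0.085 0 0 0 85;0.091 0.055 -0.085 0 0 0 85;0.091 0.055 -0.085 0 0 0 85;0.091 0.055 -0.085 0 0 0 85"

```text
t: 2.95
ee_pos: [0.4598, -0.0996, 0.2361]
ee_rot: [-2.171, -2.27, -0.001]
contact_force: [0.6, 0.6, 0.2]
opening: 0.995
grip_force: 0.0
```

Request:
carry_out --series "0.091 0 0 0 0 0 5;0.091 0 0 0 0 0 5"

```text
t: 3.15
ee_pos: [0.4599, -0.0998, 0.2361]
ee_rot: [-2.261, -2.18, -0.001]
contact_force: [0.6, 0.2, -0.1]
opening: 0.993
grip_force: 0.0
```

Run:
```python
from h import *
import pickle
w=robot.snapshot("wrist");s=robot.snapshot("scene");pickle.dump((w,s),open("s2.pkl","wb"))
o=robot.observe();print(o["t"],o["ee_pos"],o["qpos"],R.from_rotvec(o["ee_rot"]).as_matrix().round(3).tolist())
for P in [(.535,.07,.083),(.531,-.023,.07),(.526,-.105,.065)]: print(proj(w,P))
a=cv2.resize(w["image"][20:240,250:560],None,fx=2.5,fy=2.5,interpolation=cv2.INTER_CUBIC)
cv2.imwrite("pics/w2.png",a)
```

```text
3.25 [ 0.4601341  -0.10044013  0.23607103] [-2.39569086e-01  1.55415603e-01  1.78787357e+00  3.79558844e-04
  1.19834057e+00 -2.03965647e-01] [[0.036, 0.999, 0.0], [0.999, -0.036, 0.0], [0.0, 0.0, -1.0]]
[410.78559934 -24.54711491]
[401.02510216  99.75030402]
[393.38922879 191.15801664]
```

View pics/w2.png

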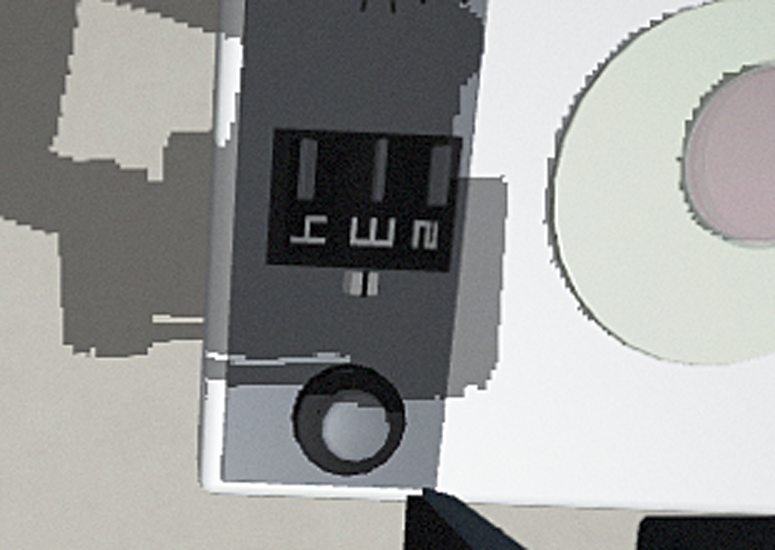

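The second view shows rib 3 at crop (381,170), the pointer line at (367,284) and the key top at (356,431). I'll triangulate these with the first view.

Run:
```python
from h import *
import pickle
w1,_=pickle.load(open("s1.pkl","rb"));w2,_=pickle.load(open("s2.pkl","rb"))
c1=lambda u,v:(200+u/2.95,150+v/2.95); c2=lambda u,v:(250+u/2.5,20+v/2.5)
for n,a,b in [("rib",(387,151),(381,170)),("pointer",(265,140),(367,284)),("key",(97,137),(356,431))]:
    print(n,tri([ray(w1,c1(*a)),ray(w2,c2(*b))]).round(4), totool(tri([ray(w1,c1(*a)),ray(w2,c2(*b))])-robot.observe()["ee_pos"]).round(1))
print("ribL,R view2 z82",onz(w2,c2(381,140),.082),onz(w2,c2(381,200),.082))
print("deck edge",[onz(w2,c2(*p),.055).round(4) for p in((440,480),(487,10),(222,475),(243,10))])
```

```text
rib [ 0.5338 -0.0127  0.0614] [ 90.2  70.5 174.7]
pointer [ 0.5324 -0.0533  0.0453] [ 49.6  70.5 190.8]
key [ 0.5314 -0.1134  0.0326] [-10.4  71.7 203.5]
ribL,R view2 z82 [ 0.52932383 -0.00457865  0.082     ] [ 0.52954092 -0.02370084  0.082     ]
deck edge [array([ 0.5602, -0.1293,  0.055 ]), array([0.572 , 0.0404, 0.055 ]), array([ 0.4749, -0.124 ,  0.055 ]), array([0.4868, 0.0431, 0.055 ])]
```

Run:
```python
from h import *
import pickle
w1,s1=pickle.load(open("s1.pkl","rb"));w2,_=pickle.load(open("s2.pkl","rb"));S=pickle.load(open("s0.pkl","rb"))
c1=lambda u,v:(200+u/2.95,150+v/2.95); c2=lambda u,v:(250+u/2.5,20+v/2.5); c3=lambda u,v:(210+u/2.7,190+(v-266)/2.7)
for w in (w1,w2,s1,S["top"]): print("cam",ray(w,(320,200))[0].round(3))
print("key",tri([ray(w1,c1(97,137)),ray(w2,c2(356,431)),ray(s1,c3(288,470))]).round(4))
print("pointer",tri([ray(w1,c1(265,140)),ray(w2,c2(367,284)),ray(s1,c3(231,443))]).round(4))
for n,w,uv,z in [("key",w1,c1(97,137),.066),("key",w2,c2(356,431),.066),("key",s1,c3(288,470),.066),("ptr",w1,c1(265,140),.07),("ptr",w2,c2(367,284),.07),("ptr",s1,c3(231,443),.07),("rib",w1,c1(387,151),.082),("rib",w2,c2(381,170),.082)]: print(n,onz(w,uv,z).round(4))
```

```text
cam [ 0.456 -0.018  0.383]
cam [ 0.463 -0.035  0.385]
cam [ 0.092 -0.441  0.672]
cam [ 0.446 -0.027  1.258]
key [ 0.5216 -0.1018  0.0779]
pointer [ 0.5268 -0.0509  0.0668]
key [ 0.5242 -0.1043  0.066 ]
key [ 0.5249 -0.1059  0.066 ]
key [ 0.5291 -0.0945  0.066 ]
ptr [ 0.5265 -0.0508  0.07  ]
ptr [ 0.5276 -0.0519  0.07  ]
ptr [ 0.5225 -0.0521  0.07  ]
rib [ 0.5286 -0.0131  0.082 ]
rib [ 0.5294 -0.0141  0.082 ]
```

Request:
carry_out --series "0.0912 0.0935 0.001 0.03 0 0 1.6;0.0912 0.0935 0.001 0.03 0 0 1.6;0.0912 0.0935 0.001 0.08 0 0 1.6;0.0912 0.0935 0.001 0.115 0 0 1.6;0.0912 0.0935 0.001 0.125 0 0 1.6;0.0912 0.0935 0.001 0.132 0 0 1.6;0.0912 0.0935 0.001 0.1365 0 0 1.6;0.0912 0.0935 0.001 0.1365 0 0 1.6"

```text
t: 4.05
ee_pos: [0.466, -0.0087, 0.1002]
ee_rot: [2.295, 2.144, 0.002]
contact_force: [0.3, 0.4, 0.0]
opening: 1.003
grip_force: 0.0
```

Run:
```python
from h import *
import pickle
w=robot.snapshot("wrist");s=robot.snapshot("scene");pickle.dump((w,s),open("s3.pkl","wb"))
o=robot.observe();print(o["t"],o["ee_pos"],o["contact_force"],o["opening"])
a=cv2.resize(w["image"][60:240,300:560],None,fx=2.3,fy=2.3,interpolation=cv2.INTER_CUBIC)
b=cv2.resize(s["image"][210:300,210:340],None,fx=4.6,fy=4.6,interpolation=cv2.INTER_CUBIC)[:,:a.shape[1]]
cv2.imwrite("pics/w3.png",np.vstack([a,b])[:600]); print(a.shape)
```

```text
4.15 [ 0.4661351  -0.00869046  0.1005816 ] [-0.62560889  0.56039774  0.08039913] 1.0020185821505563
(414, 598, 3)
```

View pics/w3.png

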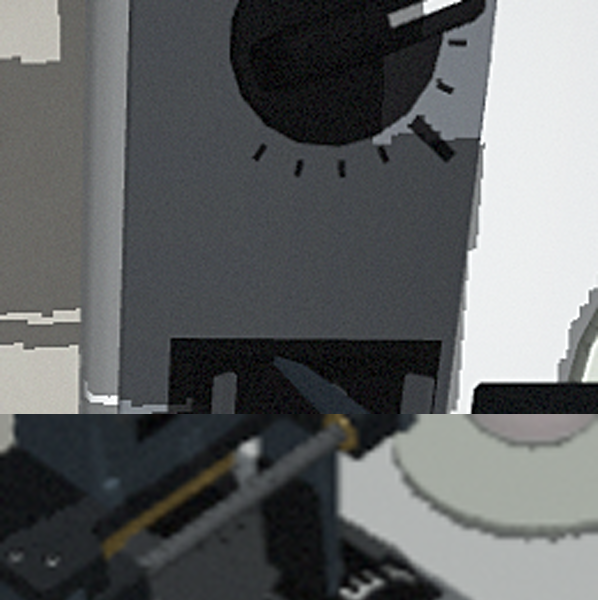

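The finger is between ribs 4 and 3 and there is no contact force. I'll push the first click.

Request:
carry_out --series "0.0912 0 0.003 0.001 0 0 0;0.0912 0 0.007 0.001 0 0 0;0.0912 0 0.011 0.001 0 0 0;0.0912 0 0.015 0.001 0 0 0;0.0912 0 0.019 0.001 0 0 0;0.0912 0 0.0215 0.001 0 0 0;0.0912 0 0.0215 0.001 0 0 0"

```text
t: 4.85
ee_pos: [0.4874, -0.0099, 0.0984]
ee_rot: [2.295, 2.145, 0.001]
contact_force: [-0.1, -0.3, -0.2]
opening: 0.999
grip_force: 0.0
```

Request:
carry_out --series "0.0912 0 0 -0.02 0 0 0;0.0912 0 0 -0.02 0 0 0;0.0912 0 -0.0215 -0.02 0 0 0;0.0912 0 -0.0215 -0.02 0 0 0"

```text
t: 5.25
ee_pos: [0.4626, -0.0083, 0.1177]
ee_rot: [-2.293, -2.144, 0.003]
contact_force: [-0.7, 1.1, 0.1]
opening: 0.996
grip_force: 0.0
```

Run:
```python
from h import *
import pickle
w=robot.snapshot("wrist");t=robot.snapshot("top")
o=robot.observe();print(o["t"],o["ee_pos"],o["contact_force"])
a=cv2.resize(w["image"][60:240,300:560],None,fx=2.3,fy=2.3,interpolation=cv2.INTER_CUBIC)
cv2.imwrite("pics/w4.png",a)
# compare rib columns against the earlier wrist picture
import pickle
pickle.dump((w,t),open("s4.pkl","wb"))
```

```text
5.35 [ 0.46539275 -0.00845179  0.11822278] [-0.0167671   0.86497219 -0.77402241]
```

View pics/w4.png

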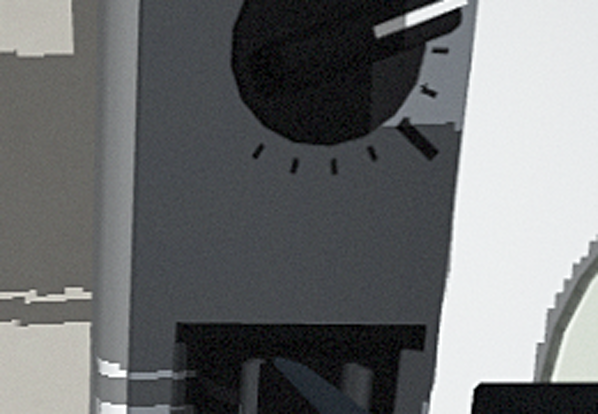

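The ribs now show at crop x ≈ 180, 253, 358 and 410. That looks like the wheel was between clicks, or still settling, when the picture was taken. I'll raise to the clear view pose and read the rib profile.

Request:
carry_out --series "0.0912 -0.02 0 -0.05 0 0 0;0.0912 -0.06 0 -0.09 0 0 0;0.0912 -0.092 -0.002 -0.118 0 0 0;0.0912 -0.092 -0.002 -0.118 0 0 0;0.0912 -0.092 -0.002 -0.118 0 0 0"

```text
t: 5.85
ee_pos: [0.4578, -0.1009, 0.2368]
ee_rot: [2.296, 2.142, 0.003]
contact_force: [0.0, 0.8, -0.4]
opening: 0.996
grip_force: 0.0
```

```bash
cat >> h.py <<'E'
import pickle
def strip(w,f=None):
    """metric top view of the wheel at z=.076: rows along +x stirrer, cols along y"""
    yaw=-.065; ex=np.array([np.cos(yaw),np.sin(yaw),0]); ey=np.array([-ex[1],ex[0],0])
    c=np.array([.529,-.0136,.08])
    X=np.arange(-36,37,1.); Y=np.arange(-42,20,1.)
    P=np.array([[c+ex*x/1000+ey*y/1000 for y in Y] for x in X]).reshape(-1,3)
    V=np.array(w["view"])
    uv=cv2.projectPoints(P,cv2.Rodrigues(V[:3,:3])[0],V[:3,3],K(w),np.array(w["dist_coeffs"],float))[0].reshape(len(X),len(Y),2).astype(np.float32)
    g=cv2.cvtColor(w["image"],cv2.COLOR_BGR2GRAY)
    m=cv2.remap(g,uv[...,0],uv[...,1],cv2.INTER_LINEAR)
    return m[:, 38:46].mean(1).astype(int), m  # rib profile from -36..36 mm, at y -4..+4
E
python3 - <<'E'
from h import *
w=robot.snapshot("wrist"); pickle.dump(w,open("s5.pkl","wb"))
w2,_=pickle.load(open("s2.pkl","rb"))
a,m2=strip(w2);b,m=strip(w);print(a.tolist());print(b.tolist())
cv2.imwrite("pics/w5.png",cv2.resize(np.hstack([m2,m])[::-1,::-1],None,fx=5,fy=5))
print(robot.observe()["ee_pos"],robot.observe()["t"])
E
```

```text
[45, 20, 21, 21, 22, 23, 17, 14, 11, 33, 69, 69, 61, 62, 65, 17, 15, 13, 16, 13, 13, 14, 16, 16, 16, 18, 18, 22, 21, 19, 20, 21, 20, 21, 37, 54, 72, 71, 42, 13, 17, 16, 15, 17, 17, 14, 14, 12, 16, 16, 17, 14, 15, 42, 63, 63, 62, 62, 68, 62, 37, 26, 33, 78, 108, 100, 118, 190, 200, 196, 195, 195, 194]
[37, 22, 20, 24, 23, 18, 12, 16, 13, 44, 72, 64, 62, 63, 54, 18, 12, 14, 15, 16, 14, 15, 17, 17, 15, 17, 19, 16, 19, 20, 19, 21, 21, 23, 43, 60, 73, 68, 30, 15, 15, 16, 14, 15, 18, 15, 14, 15, 15, 15, 13, 10, 19, 49, 64, 61, 59, 79, 115, 89, 36, 30, 47, 104, 122, 114, 162, 230, 235, 236, 238, 238, 236]
[ 0.45703072 -0.09997855  0.23564758] 5.9
```

View pics/w5.png

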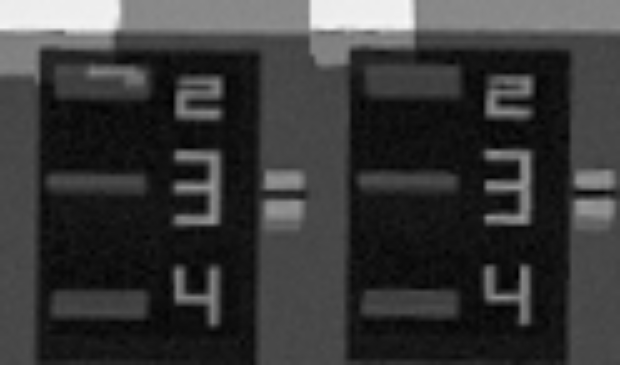

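Both strips, newest on the left, still show 3 beside the pointer. My stroke let the rib slip over and spring back. I'll engage the next rib, numeral 4 on the robot side, and carry it along an arc from −45° past the top.

Request:
carry_out --series "0.0912 0.04 -0.024 0.02 0 0 0;0.0912 0.091 -0.024 0.04 0 0 0;0.0912 0.091 -0.024 0.09 0 0 0;0.0912 0.091 -0.024 0.126 0 0 0;0.0912 0.091 -0.024 0.136 0 0 0;0.0912 0.091 -0.024 0.146 0 0 0;0.0912 0.091 -0.024 0.146 0 0 0;0.0912 0.091 -0.024 0.146 0 0 0"

```text
t: 6.7
ee_pos: [0.4403, -0.0078, 0.0914]
ee_rot: [2.295, 2.144, 0.003]
contact_force: [0.0, 0.2, 0.0]
opening: 1.001
grip_force: 0.0
```

Request:
carry_out --series "0.0912 0 0.003 0 0 0 0;0.0912 0 0.006 -0.001 0 0 0;0.0912 0 0.009 -0.0035 0 0 0;0.0912 0 0.012 -0.0055 0 0 0;0.0912 0 0.0155 -0.0075 0 0 0;0.0912 0 0.019 -0.0088 0 0 0"

```text
t: 7.3
ee_pos: [0.4586, -0.0091, 0.0996]
ee_rot: [2.295, 2.145, 0.001]
contact_force: [0.3, 0.1, 0.4]
opening: 1.0
grip_force: 0.0
```

Request:
carry_out --series "0.0912 0 0.0035 -0.001 0 0 0;0.0912 0 0.007 -0.0014 0 0 0;0.0912 0 0.011 -0.0014 0 0 0;0.0912 0 0.015 -0.0014 0 0 0;0.0912 0 0.018 -0.001 0 0 0;0.0912 0 0.018 -0.001 0 0 0"

```text
t: 7.9
ee_pos: [0.4764, -0.0102, 0.1002]
ee_rot: [-2.295, -2.145, 0.0]
contact_force: [-1.5, 0.9, 1.7]
opening: 1.001
grip_force: 0.9
```

Request:
carry_out --series "0.0912 0 0 -0.03 0 0 0;0.0912 0 -0.037 -0.03 0 0 0;0.0912 0 -0.037 -0.03 0 0 0;0.0912 0 -0.037 0 0 0 0;0.0912 0 -0.037 0.0105 0 0 0;0.0912 0 -0.037 0.0105 0 0 0"

```text
t: 8.5
ee_pos: [0.438, -0.0077, 0.0883]
ee_rot: [-2.293, -2.143, 0.004]
contact_force: [0.3, -0.3, -0.2]
opening: 1.002
grip_force: 0.0
```

Run:
```python
from h import *
t=robot.snapshot("top");s=robot.snapshot("scene")
S=pickle.load(open("s0.pkl","rb"))
# numeral half / rib half profiles from the fixed cameras, before and now
for n,w in (("top",t),("scene",s)):
    print(n,strip(S[n])[0].tolist()); print(n,strip(w)[0].tolist())
o=robot.observe();print(o["ee_pos"],o["contact_force"])
```

```text
top [117, 114, 111, 101, 92, 81, 68, 57, 49, 41, 43, 47, 54, 63, 71, 73, 76, 71, 65, 57, 48, 38, 33, 29, 27, 27, 27, 29, 31, 32, 33, 35, 39, 43, 51, 58, 67, 75, 79, 78, 76, 67, 58, 49, 40, 33, 31, 28, 28, 27, 26, 24, 24, 27, 30, 36, 42, 51, 63, 74, 79, 85, 84, 78, 71, 61, 51, 53, 58, 66, 80, 93, 110]
top [51, 45, 39, 35, 31, 30, 29, 29, 29, 30, 29, 28, 28, 29, 29, 29, 30, 32, 34, 38, 43, 49, 51, 54, 57, 59, 60, 59, 58, 57, 57, 57, 58, 59, 58, 58, 58, 58, 58, 58, 58, 57, 55, 53, 50, 45, 38, 31, 28, 26, 24, 24, 24, 27, 29, 37, 45, 55, 67, 78, 83, 88, 86, 81, 74, 64, 53, 55, 59, 68, 83, 98, 116]
scene [48, 43, 44, 53, 68, 77, 72, 57, 39, 26, 19, 18, 19, 19, 19, 18, 18, 18, 19, 18, 18, 19, 19, 19, 20, 20, 20, 21, 21, 23, 29, 37, 45, 52, 62, 71, 75, 67, 48, 28, 18, 16, 16, 18, 21, 28, 39, 56, 70, 80, 82, 82, 84, 90, 102, 121, 141, 154, 160, 161, 161, 161, 161, 161, 161, 161, 161, 161, 161, 160, 160, 161, 161]
scene [19, 19, 19, 19, 23, 28, 30, 33, 36, 37, 38, 37, 35, 33, 30, 26, 21, 18, 17, 14, 11, 11, 12, 13, 13, 12, 11, 11, 14, 19, 27, 38, 47, 51, 53, 54, 51, 41, 28, 17, 13, 15, 18, 21, 27, 35, 49, 67, 83, 93, 95, 96, 98, 105, 118, 138, 159, 173, 179, 181, 181, 181, 181, 181, 181, 181, 181, 181, 180, 181, 181, 181, 181]
[ 0.43959397 -0.00771787  0.08980385] [-0.6511802  -0.12399837 -0.03690547]
```

Run:
```python
from h import *
s=robot.snapshot("scene");S=pickle.load(open("s0.pkl","rb"));s1=pickle.load(open("s1.pkl","rb"))[1]
f=lambda w:strip(w)[1][26:46,14:36].astype(float).ravel()   # numeral zone on top (y -28..-6)
print(np.corrcoef([f(S["scene"]),f(s1),f(s)]).round(2))
m=strip(s)[1][22:50,14:36][::-1,::-1]; m=(m-m.min())/(np.ptp(m)+1)
for r in m: print("".join(" .:*#@"[int(v*6)]*2 for v in r))
```

```text
[[1.   0.98 0.9 ]
 [0.98 1.   0.89]
 [0.9  0.89 1.  ]]
******************::............::::::::::**
****************::::........::::::::::****##
::::::::::::::::::::......::************##**
::::::::::::............::****##########****
..................    ..::**##****####******
                      ....::::**********::::
                        ......::::::::::::..
                        ....................
                    ..........::::......    
                    ......::********::::..  
                  ..::::::::##########**....
                  ..::::::::**@@@@@@@@**::..
..                ........::**##@@@@##**::..
....                    ....::**##@@##**::..
......                ........**######**::..
::......        ........::....::####**::..  
::......      ....::::**::::::********::....
........        ..::::**::::**********::....
........          ..::::::::********::::..  
  ..                ........::::****::....  
                      ........::****::::..  
                      ........::****::::..  
                  ....::::..::::****::::..  
                  ..::****::::******::::....
                  ..****::::::::::::::....  
                  ....::::::::::::::......  
                    ......................  
                                      ..
```

Request:
carry_out --series "0.0912 0 0.01 -0.05 0 0 0;0.0912 -0.045 0.018 -0.09 0 0 0;0.0912 -0.09 0.018 -0.13 0 0 0;0.0912 -0.092 0.018 -0.146 0 0 0;0.0912 -0.092 0.018 -0.146 0 0 0"

```text
t: 9.15
ee_pos: [0.4537, -0.1034, 0.2409]
ee_rot: [2.291, 2.135, 0.009]
contact_force: [-0.7, 1.7, -0.5]
opening: 0.997
grip_force: 0.0
```

```bash
cat >> h.py <<'E'
def show(w):
    m=strip(w)[1][::-1,::-1][4:66,16:50].astype(float); m=cv2.resize(m,None,fx=2,fy=1)
    m=np.clip((m-15)/110,0,.99)
    for r in m: print("".join(" .:*#@"[int(v*6)] for v in r).rstrip())
E
python3 - <<'E'
from h import *
w=robot.snapshot("wrist");show(w);print(strip(w)[0].tolist())
E
```

```text
@@@@@@@@@@@@@@@@@@@@@@@@@@@@@@@@@@@@@@@@@@@@@@@@@@@@@@@@@@@@@@@@@@@@
@@@@@@@@@@@@@@@@@@@@@@@@@@@@@@@@@@@@@@@@@@@@@@@@@@@@@@@@@@@@@@@@@@@@
@@@@@@@@@@@@@@@@@@@@@@@@@@@@@@@@@@@@@@@@@@@@@@@@@@@@@@@@@@@@@@@@@@@@
@@@@@@@@@@@@@@@@@#*::***********************************************
@@@@@@@@@@@@@@@@@#*:::::::::::::::::::::::::::::::::::::::::::::::::
@@@@@@@@@@@@@@@@@#*::::::::::::::::::::::***:::::::::**:::::::::::::
::::****::*******:..................................................

   .....  .......
*********************::.....
@@@@@@@@@@@@@@@@@@@@@@#**::..
@@@@@@@@@@@@@@@@@@@@@#*::::..           .................
#######@@@@@@@@@######*::::..         .:#@@@@@@@@@##@@@#*.
@@@@##@@@@@####@@@@###**:::..          .:***********#@@@*.
@@@@@@@@@@@@@@@@@@@@###***::.         :*############@@@@*:
#######################***::.        .:#@@@############*:.
..........................           .*#@#*:         .
                                     .*#@#*:..
                                     .*@@@@@@@@@@@@@@@@#:.
                                     .*##@@@####@@#####*:.
                         
[... 1340 characters left out ...]
:::::::::::::::.        .:#@@@@@@@@@@@@@@@#*.
:::::::::::::::::::::::::::.        .:#@@@@@@@@@@@@@@@#*.
::::::::::::::::::::::::::..                     .:*@@#*.
*:::::::******::*********:..                      .:#@#*.
:::::::::::::::::::::::::..                       .:#@#*.
                                                  .:@@@*.
                                                   .:*:.
[19, 18, 20, 23, 22, 18, 12, 10, 17, 55, 70, 64, 62, 63, 43, 14, 13, 16, 15, 14, 15, 16, 15, 17, 17, 17, 19, 21, 20, 20, 22, 20, 19, 24, 47, 60, 73, 67, 30, 13, 16, 15, 14, 16, 18, 13, 18, 17, 15, 14, 17, 15, 44, 93, 108, 107, 107, 113, 120, 80, 35, 29, 72, 123, 128, 131, 212, 242, 240, 238, 237, 238, 238]
```

Run:
```python
from h import *
for f in("s3.pkl","s4.pkl"):
    w=pickle.load(open(f,"rb"))[0]
    m=strip(w)[1]
    for c in (50,53,56,59): print(f,"y",c-42,m[:,c].tolist())
# where do the fingertips appear: predicted pixel of tip corners in s3 for outer face at 50..59 mm
    o=np.array([.466,-.0087,.1003]) if f=="s3.pkl" else np.array([.4654,-.0085,.118])
    Rm=np.array([[.065,.998,0],[.998,-.065,0],[0,0,-1]])
    for k in (45,50,55,59): print(k,[(proj(w,o+Rm@np.array([x,k,22])/1000)).round(0) for x in(-16,0,16)])
    cv2.imwrite("pics/%s.png"%f[:2],w["image"])
    g=cv2.cvtColor(w["image"],cv2.COLOR_BGR2GRAY)
    for r in (200,215,225,235,245,260): print(r,g[r,360:500:4].tolist())
```

```text
s3.pkl y 8 [17, 10, 15, 53, 28, 11, 15, 13, 24, 66, 67, 63, 62, 60, 18, 18, 19, 14, 16, 18, 20, 9, 16, 22, 10, 8, 20, 13, 15, 24, 39, 40, 42, 42, 46, 41, 43, 39, 41, 36, 13, 12, 19, 15, 9, 16, 19, 15, 16, 16, 16, 60, 62, 59, 61, 61, 62, 69, 48, 69, 64, 107, 137, 149, 246, 239, 239, 5, 18, 20, 22, 18, 22]
s3.pkl y 11 [12, 14, 17, 20, 19, 16, 22, 7, 23, 65, 68, 64, 65, 62, 12, 15, 11, 22, 13, 18, 13, 21, 16, 15, 8, 18, 20, 43, 42, 44, 40, 42, 42, 42, 45, 53, 35, 15, 20, 16, 21, 17, 12, 11, 17, 22, 19, 11, 22, 15, 16, 59, 64, 61, 58, 62, 66, 66, 41, 68, 59, 98, 139, 170, 243, 238, 243, 216, 31, 25, 22, 26, 28]
s3.pkl y 14 [9, 23, 21, 3, 12, 13, 10, 17, 18, 15, 24, 50, 58, 29, 16, 16, 14, 18, 17, 15, 18, 20, 21, 22, 36, 42, 39, 44, 41, 44, 43, 23, 1, 16, 14, 14, 23, 3, 14, 13, 17, 17, 13, 10, 15, 7, 13, 9, 15, 17, 20, 18, 31, 15, 11, 15, 9, 11, 54, 67, 67, 106, 135, 226, 240, 239, 238, 239, 237, 239, 237, 237, 237]
s3.pkl y 17 [18, 20, 14, 20, 12, 13, 4, 17, 8, 20, 6, 11, 13, 7, 15, 19, 20, 13, 1, 16, 14, 1, 40, 42, 42, 24, 6, 17, 11, 16, 12, 8, 19, 8, 10, 9, 14, 10, 3, 11, 15, 11, 24, 9
[... 2931 characters left out ...]
 1, 17, 3, 16, 13, 25, 22, 32, 26, 13, 10, 21, 13, 5, 18, 17, 12, 13, 17, 26, 25, 68, 63, 58, 53, 239, 237]
225 [62, 64, 65, 72, 46, 34, 19, 13, 16, 21, 12, 24, 67, 33, 1, 17, 17, 41, 37, 40, 40, 21, 23, 58, 64, 43, 20, 20, 30, 59, 65, 68, 102, 237, 236]
235 [68, 68, 73, 69, 41, 23, 9, 17, 14, 18, 26, 37, 63, 11, 14, 15, 16, 14, 22, 36, 41, 41, 41, 37, 65, 32, 25, 20, 61, 59, 65, 138, 244, 237, 237]
245 [131, 134, 130, 137, 47, 43, 25, 32, 18, 14, 16, 43, 67, 5, 24, 15, 14, 28, 22, 17, 20, 25, 40, 44, 42, 38, 42, 29, 28, 36, 100, 112, 238, 237, 237]
260 [51, 51, 53, 54, 51, 43, 51, 58, 49, 54, 51, 51, 39, 49, 51, 52, 49, 48, 45, 41, 51, 51, 50, 50, 53, 47, 44, 49, 44, 47, 48, 44, 50, 51, 47]
```

Still 3. The pictures explain both misses: the finger's outer face tapers to about 50 mm from the TCP at its tip, not 59. My strokes fell about 9 mm short and rose before reaching the rib. I'll repeat the arc stroke 9.5 mm further on.

Request:
carry_out --series "0.0912 0.04 -0.019 0.02 0 0 0;0.0912 0.093 -0.019 0.04 0 0 0;0.0912 0.093 -0.019 0.09 0 0 0;0.0912 0.093 -0.014 0.126 0 0 0;0.0912 0.093 -0.009 0.138 0 0 0;0.0912 0.093 -0.009 0.1455 0 0 0;0.0912 0.093 -0.009 0.1455 0 0 0;0.0912 0.093 -0.009 0.1455 0 0 0"

```text
t: 10.0
ee_pos: [0.4492, -0.0075, 0.0914]
ee_rot: [2.295, 2.143, 0.003]
contact_force: [0.2, -0.5, 0.2]
opening: 1.003
grip_force: 0.0
```

Request:
carry_out --series "0.0912 0 0.003 0 0 0 0;0.0912 0 0.006 -0.0005 0 0 0;0.0912 0 0.009 -0.0025 0 0 0;0.0912 0 0.012 -0.0045 0 0 0;0.0912 0 0.0155 -0.0065 0 0 0;0.0912 0 0.019 -0.0083 0 0 0"

```text
t: 10.6
ee_pos: [0.4675, -0.0088, 0.1003]
ee_rot: [2.295, 2.143, 0.003]
contact_force: [1.3, -0.5, -0.1]
opening: 0.999
grip_force: 0.0
```

Request:
carry_out --series "0.0912 0 0.0035 -0.001 0 0 0;0.0912 0 0.007 -0.0014 0 0 0;0.0912 0 0.011 -0.0014 0 0 0;0.0912 0 0.015 -0.0014 0 0 0;0.0912 0 0.017 -0.001 0 0 0;0.0912 0 0.017 -0.001 0 0 0"

```text
t: 11.2
ee_pos: [0.4846, -0.0098, 0.0993]
ee_rot: [-2.295, -2.145, -0.0]
contact_force: [-1.1, -0.8, -0.1]
opening: 0.999
grip_force: 0.2
```

Run:
```python
from h import *
s=robot.snapshot("scene");show(s)
```

```text
##############################################################@@@@@@
###############################################################@@@@@
################################################################@@@@
################################################################@@@@
***############################################################@@@@@
::**#############################################################@@@
.::***############################################################@@
..:::**#############################################################
...::::**###########################################################
.....::::**#########################################################
........:::**#######################################################
..........:::****###################################################
  ...........:::*********###########################################
    ...........:::::************************************************
      ............:::::::::::::::::::::::::::::::::::::::*******::::
        ..............:::::::::::::::::::::::::::::::::::::::::::
[... 2081 characters left out ...]
@@@@@@##*:...
...........:::::::*****:::::.....       .:*#@@@@@@@@@@@@@@@@@#*:..
..................::::::::.......         .:**#@@@@@@@@@@@@@@@@#*:.
                .............               ..::******##@@@@@@@#*:..
                                                ....::::**#@@@@@#*:.
                                                   .....::*#@@@@@#::
                                                 ..:....:*#@@@@@@#**
                                              ..:**###*###@@@@@@@@##
                                              .:###@@@@@@@@@@@@@@@##
                                              ..:*##@@@@@@@@@@@@@#**
                                                ..:***#########***::
```

The wheel now has 4 on top, with 5 next. I'll repeat the stroke.

Request:
carry_out --series "0.0912 0 0 -0.03 0 0 0;0.0912 0 0 -0.03 0 0 0;0.0912 0 -0.040 -0.03 0 0 0;0.0912 0 -0.040 -0.02 0 0 0;0.0912 0 -0.038 0.0093 0 0 0;0.0912 0 -0.036 0.0093 0 0 0;0.0912 0 -0.036 0.0093 0 0 0"

```text
t: 11.95
ee_pos: [0.4485, -0.0073, 0.0899]
ee_rot: [-2.295, -2.144, 0.001]
contact_force: [0.2, 0.5, -0.8]
opening: 0.999
grip_force: 0.0
```

Request:
carry_out --series "0.0912 0 0.003 0 0 0 0;0.0912 0 0.006 -0.0005 0 0 0;0.0912 0 0.009 -0.0025 0 0 0;0.0912 0 0.012 -0.0045 0 0 0;0.0912 0 0.0155 -0.0065 0 0 0;0.0912 0 0.019 -0.0083 0 0 0"

```text
t: 12.55
ee_pos: [0.4684, -0.0086, 0.1]
ee_rot: [2.294, 2.144, 0.004]
contact_force: [0.1, 0.1, 0.7]
opening: 1.002
grip_force: 0.0
```

Request:
carry_out --series "0.0912 0 0.0035 -0.001 0 0 0;0.0912 0 0.007 -0.0014 0 0 0;0.0912 0 0.011 -0.0014 0 0 0;0.0912 0 0.015 -0.0014 0 0 0;0.0912 0 0.017 -0.001 0 0 0;0.0912 0 0.017 -0.001 0 0 0"

```text
t: 13.15
ee_pos: [0.4846, -0.0098, 0.0993]
ee_rot: [-2.295, -2.145, -0.0]
contact_force: [-0.5, 0.4, 0.1]
opening: 1.001
grip_force: 0.2
```

Request:
carry_out --series "0.0912 0 0 -0.03 0 0 0;0.0912 0 0 -0.03 0 0 0;0.0912 0 -0.040 -0.03 0 0 0;0.0912 0 -0.040 -0.02 0 0 0;0.0912 0 -0.038 0.0093 0 0 0;0.0912 0 -0.036 0.0093 0 0 0;0.0912 0 -0.036 0.0093 0 0 0"

```text
t: 13.85
ee_pos: [0.4486, -0.0073, 0.0899]
ee_rot: [-2.295, -2.145, 0.001]
contact_force: [-0.0, -0.8, 0.0]
opening: 0.994
grip_force: 0.0
```

Run:
```python
from h import *
s=robot.snapshot("scene");show(s);print(robot.observe()["ee_pos"])
```

```text
@@@@@@@@@@@@@@@@@@@@@@@@@@@@@@@@@@@@@@@@@@@@@@@@@@@@@@@@@@@@@@@@@@@@
@@@@@@@@@@@@@@@@@@@@@@@@@@@@@@@@@@@@@@@@@@@@@@@@@@@@@@@@@@@@@@@@@@@@
@@@@@@@@@@@@@@@@@@@@@@@@@@@@@@@@@@@@@@@@@@@@@@@@@@@@@@@@@@@@@@@@@@@@
@@@@@@@@@@@@@@@@@@@@@@@@@@@@@@@@@@@@@@@@@@@@@@@@@@@@@@@@@@@@@@@@@@@@
@@@@@@@@@@@@@@@@@@@@@@@@@@@@@@@@@@@@@@@@@@@@@@@@@@@@@@@@@@@@@@@@@@@@
@@@@@@@@@@@@@@@@@@@@@@@@@@@@@@@@@@@@@@@@@@@@@@@@@@@@@@@@@@@@@@@@@@@@
@@@@@@@@@@@@@@@@@@@@@@@@@@@@@@@@@@@@@@@@@@@@@@@@@@@@@@@@@@@@@@@@@@@@
@@@@@@@@@@@@@@@@@@@@@@@@@@@@@@@@@@@@@@@@@@@@@@@@@@@@@@@@@@@@@@@@@@@@
@@@@@@@@@@@@@@@@@@@@@@@@@@@@@@@@@@@@@@@@@@@@@@@@@@@@@@@@@@@@@@@@@@@@
@@@@@@@@@@@@@@@@@@@@@@@@@@@@@@@@@@@@@@@@@@@@@@@@@@@@@@@@@@@@@@@@@@@@
@@@@@@@@@@@@@@@@@@@@@@@@@@@@@@@@@@@@@@@@@@@@@@@@@@@@@@@@@@@@@@@@@@@@
@@@@@@@@@@@@@@@@@@@@@@@@@@@@@@@@@@@@@@@@@@@@@@@@@@@@@@@@@@@@@@@@@@@@
@@@@@@@@@@@@@@@@@@@@@@@@@@@@@@@@@@@@@@@@@@@@@@@@@@@@@@@@@@@@@@@@@@@@
@@@@@@@@@@@@@@@@@@@@@@@@@@@@@@@@@@@@@@@@@@@@@@@@@@@@@@@@@@@@@@@@@@@@
@@@@@@@@@@@@@@@@@@@@@@@@@@@@@@@@@@@@@@@@@@@@@@@@@@@@@@@@@@@@@@@@@@@@
##############################@@#################################
[... 1962 characters left out ...]
......
       .............                                       .....
          ............                     .........::::.:::::::..
            .............                 ..::::***********###*::..
              .............               ..::****##******###**::...
                ..............            ..::********::::::::::...
                  .............            .:::*****:::...........
                    ..............          .:::**::::..
                      ..............         ..::*::::..
                        ..............        ..::**::.....    ...::
                            ............     ...::******::::::::***#
[ 0.44902769 -0.0073519   0.09052589]
```

5 is on top now. One more stroke.

Request:
carry_out --series "0.0912 0 0.003 0 0 0 0;0.0912 0 0.006 -0.0005 0 0 0;0.0912 0 0.009 -0.0025 0 0 0;0.0912 0 0.012 -0.0045 0 0 0;0.0912 0 0.0155 -0.0065 0 0 0;0.0912 0 0.019 -0.0083 0 0 0"

```text
t: 14.5
ee_pos: [0.468, -0.0086, 0.1]
ee_rot: [2.294, 2.144, 0.003]
contact_force: [0.5, -0.2, 0.2]
opening: 1.003
grip_force: 0.0
```

Request:
carry_out --series "0.0912 0 0.0035 -0.001 0 0 0;0.0912 0 0.007 -0.0014 0 0 0;0.0912 0 0.011 -0.0014 0 0 0;0.0912 0 0.015 -0.0014 0 0 0;0.0912 0 0.017 -0.001 0 0 0;0.0912 0 0.017 -0.001 0 0 0"

```text
t: 15.1
ee_pos: [0.4846, -0.0098, 0.0993]
ee_rot: [2.295, 2.145, 0.0]
contact_force: [-0.1, -0.7, 0.5]
opening: 0.998
grip_force: 0.2
```

Request:
carry_out --series "0.0912 0 0 -0.03 0 0 0;0.0912 0 0 -0.03 0 0 0;0.0912 -0.03 -0.02 -0.07 0 0 0;0.0912 -0.06 -0.03 -0.12 0 0 0;0.0912 -0.092 -0.03 -0.1367 0 0 0;0.0912 -0.092 -0.03 -0.1367 0 0 0;0.0912 -0.092 -0.03 -0.1367 0 0 0"

```text
t: 15.8
ee_pos: [0.4479, -0.0999, 0.2361]
ee_rot: [2.297, 2.143, 0.001]
contact_force: [0.0, -0.4, -0.1]
opening: 1.0
grip_force: 0.0
```

Run:
```python
from h import *
w=robot.snapshot("wrist");show(w);print(strip(w)[0].tolist(),robot.observe()["ee_pos"])
```

```text
@@@@@@@@@@@@@@@@@@@@@@@@@@@@@@@@@@@@@@@@@@@@@@@@@@@@@@@@@@@@@@@@@@@@
@@@@@@@@@@@@@@@@@@@@@@@@@@@@@@@@@@@@@@@@@@@@@@@@@@@@@@@@@@@@@@@@@@@@
@@@@@@@@@@@@@@@@@@@@@@@@@@@@@@@@@@@@@@@@@@@@@@@@@@@@@@@@@@@@@@@@@@@@
@@@@@@@@@@@@@@#***********##########################################
@@@@@@@@@@@@@#*:::::::::::::::::::::::::::::::::::::::::::::::::::::
@@@@@@@@@@@@@@**::****:::::::::*********::**::**********************
*****########*:::..........:::::::::::::::::::::::::::::::::::::::::

       .    .
*****************:::.......
@@@@@@@@@@@@@@@@@@##*::::::..
@@@@@@@@@@@@@@@@@@#*::::::::.            ...    ....
@##########@@@@@@##*:::::::..         .*#@@##******####*:.
@@#############@@##*:::::::..         :*@@#*::::::::***:.
##@@@###@@@@@@@@@##*:::::::..        .:*@@@##*##****###*:.
##################**:::::::..        .:*#@@@@@@@@@@@@@@#:.
...........:::::::........             ..:::::::::.:#@@#*.
                                               ....:*@@#:.
                                     .*#@@@@@@@@@@@@@@@#:.
                                     .*##@@########@@@#*:.
                    
[... 1335 characters left out ...]
#@#*.
::::::::::::::::::::::::::..                       :#@#*.
::::::::::::::::::::::::::..                       .#@#*.
:::**********************:..                       .#@#*.
:::::::::::::::::::::::::..                        :#@#*.
                                                   .#@#*.
                                                   .***:.
[17, 22, 22, 22, 20, 14, 11, 13, 18, 57, 71, 64, 62, 64, 43, 12, 16, 15, 14, 16, 15, 16, 15, 16, 16, 16, 16, 15, 17, 20, 18, 21, 19, 25, 45, 56, 73, 67, 38, 14, 17, 15, 14, 15, 15, 16, 15, 13, 20, 24, 24, 23, 52, 100, 107, 105, 105, 112, 120, 77, 30, 25, 87, 121, 115, 131, 226, 241, 239, 238, 237, 237, 237] [ 0.44744614 -0.09913789  0.23522422]
```

6 is uppermost and seated: its rib is at the same place in the profile as before. Next is the knob: I'll measure its line and the long tick from the stored near views.

Run:
```python
from h import *
w3=pickle.load(open("s3.pkl","rb"))[0];w4=pickle.load(open("s4.pkl","rb"))[0];w1=pickle.load(open("s1.pkl","rb"))[0]
yaw=-.065
def ang(d): return -(np.arctan2(d[1],d[0])-yaw)
A=onz(w4,(300+375/2.3,60+30/2.3),.086);B=onz(w4,(300+466/2.3,60+0/2.3),.086);print("w4 line",A,B,np.linalg.norm(B-A),ang(B-A))
A1=onz(w1,(200+677/2.95,150+168/2.95),.086);B1=onz(w1,(200+690/2.95,150+205/2.95),.086);print("w1 line",A1,B1,ang(B1-A1))
print("tri start",tri([ray(w4,(300+375/2.3,60+30/2.3)),ray(w1,(200+677/2.95,150+168/2.95))]))
# skirt circle centre (z .061) from w4 crop: left 233, right 422, bottom 146; and w1 crop: x 578..724, y 72..
print("skirt w1",onz(w1,(200+651/2.95,150+145/2.95),.061))
T1=onz(w4,(300+403/2.3,60+125/2.3),.055);T2=onz(w4,(300+435/2.3,60+157/2.3),.055);print("tick w4",T1,T2,ang(T2-T1))
t1=onz(w1,(200+587/2.95,150+204/2.95),.055);t2=onz(w1,(200+563/2.95,150+229/2.95),.055);print("tick w1",t1,t2,ang(t2-t1))
for c in (A,A1): print("tick angle from centre",ang((T1+T2)/2-c),ang((t1+t2)/2-c))
```

```text
w4 line [0.53724935 0.07278256 0.086     ] [0.55661108 0.07772537 0.086     ] 0.01998269482975777 -0.3149491005698721
w1 line [0.53644957 0.07319429 0.086     ] [0.54815397 0.07749551 0.086     ] -0.41716812099129696
tri start [0.53584    0.07239238 0.08905357]
skirt w1 [0.53524132 0.07218974 0.061     ]
tick w4 [0.55686754 0.05193128 0.055     ] [0.56544972 0.04332138 0.055     ] 0.7220105607412481
tick w1 [0.55601396 0.05304533 0.055     ] [0.56438949 0.04511032 0.055     ] 0.6933966234445053
tick angle from centre 0.7458067338205316 0.7365220332259836
tick angle from centre 0.7374799256658517 0.7280086232392431
```

Request:
carry_out --series "0.045 0.177 0.077 0 0 0 -82;0.045 0.177 0.077 0 0 0 -82;0.045 0.177 0.077 0 0 0 -82;0.045 0.177 0.077 0 0 0 -82;0.045 0.177 0.077 0 0 0 -82;0.045 0.177 0.077 0 0 0 -82;0.045 0.177 0.077 0 0 0 -82;0.045 0.177 0.077 0 0 0 -82;0.045 0.177 0.077 0 0 0 -82;0.045 0.177 0.077 0 0 0 -82"

```text
t: 16.85
ee_pos: [0.5357, 0.0733, 0.234]
ee_rot: [-0.314, -3.122, 0.001]
contact_force: [0.4, -0.3, -0.2]
opening: 0.494
grip_force: 0.0
```

Request:
carry_out --series "0.045 0 0 0 0 0 -26;0.045 0 0 0 0 0 -26;0.045 0 0 0 0 0 -26;0.045 0 0 0 0 0 -26;0.045 0 0 0 0 0 -26"

```text
t: 17.35
ee_pos: [0.5361, 0.0728, 0.2348]
ee_rot: [0.383, -3.115, -0.001]
contact_force: [-0.3, 1.0, -0.1]
opening: 0.492
grip_force: 0.0
```

Run:
```python
from h import *
o=robot.observe();x=R.from_rotvec(o["ee_rot"]).as_matrix()[:,0]
print(o["t"],o["ee_pos"],np.degrees(np.arctan2(x[1],x[0])),np.degrees(o["qpos"][5]),totool(np.array([.536,.0726,.086])-o["ee_pos"]))
```

```text
17.35 [0.53613533 0.07279281 0.23484482] -165.969984332268 -97.53328087803324 [ -0.20328015  -0.25351141 148.84465301]
```

Request:
carry_out --series "0.045 0 0 0.05 0 0 0;0.045 0 0 0.1 0 0 0;0.045 0 0 0.125 0 0 0;0.045 0 0 0.14 0 0 0;0.045 0 0 0.149 0 0 0;0.045 0 0 0.149 0 0 0"

```text
t: 17.95
ee_pos: [0.536, 0.0721, 0.086]
ee_rot: [0.384, -3.115, -0.0]
contact_force: [0.1, -0.0, -0.1]
opening: 0.494
grip_force: 0.0
```

Request:
carry_out --series "0 0 0 0 0 0 0;0 0 0 0 0 0 0;0 0 0 0 0 0 0;0 0 0 0 0 0 0;0 0 0 0 0 0 0;0 0 0 0 0 0 0" --squeeze 8

```text
t: 18.55
ee_pos: [0.537, 0.0736, 0.088]
ee_rot: [-0.383, 3.117, 0.005]
contact_force: [-0.2, 6.9, 1.4]
opening: 0.131
grip_force: 8.0
```

Request:
carry_out --series "0 0 0.001 0 0 0 8;0 0 0.001 0 0 0 16;0 0 0.001 0 0 0 24;0 0 0.001 0 0 0 32;0 0 0.001 0 0 0 40;0 0 0.001 0 0 0 48;0 0 0.001 0 0 0 55;0 0 0.001 0 0 0 58;0 0 0.001 0 0 0 58;0 0 0.001 0 0 0 58"

```text
t: 19.55
ee_pos: [0.5367, 0.0725, 0.0879]
ee_rot: [1.171, 2.914, -0.0]
contact_force: [-1.4, -1.7, 5.6]
opening: 0.131
grip_force: 8.0
```

Request:
carry_out --series "0.03 0 0 0 0 0 0;0.045 0 0 0 0 0 0;0.045 0 0 0 0 0 0;0.045 0 0 -0.05 0 0 0;0.045 0 0 -0.1 0 0 0;0.045 0 0 -0.15 0 0 0;0.045 0 0 -0.15 0 0 0"

```text
t: 20.25
ee_pos: [0.5403, 0.0734, 0.2445]
ee_rot: [1.168, 2.902, 0.012]
contact_force: [1.0, 0.5, 0.1]
opening: 0.491
grip_force: 0.0
```

Run:
```python
from h import *
w=robot.snapshot("wrist");o=robot.observe();x=R.from_rotvec(o["ee_rot"]).as_matrix()[:,0]
print(o["t"],o["ee_pos"],np.degrees(np.arctan2(x[1],x[0])))
pickle.dump(w,open("s6.pkl","wb"))
print(proj(w,(.536,.0726,.086)),proj(w,(.551,.058,.086)),proj(w,(.56,.048,.055)))
```

```text
20.3 [0.53841944 0.07319573 0.24076941] 136.14019101759152
[317.46368084 186.87178256] [317.42075428 209.44339428] [316.59964111 214.08101775]
```

```bash
cat >> h.py <<'E'
def knob(w,c=(.536,.0726)):
    # metric top views, 0.5 mm/px, x up, y left, at heights of bar top and of the deck
    r=np.arange(-45,45,.5)/1000
    V=np.array(w["view"]);g=cv2.cvtColor(w["image"],cv2.COLOR_BGR2GRAY);out=[]
    for z in(.086,.055):
        P=np.array([[(c[0]-a,c[1]-b,z) for b in r] for a in r]).reshape(-1,3)
        uv=cv2.projectPoints(P,cv2.Rodrigues(V[:3,:3])[0],V[:3,3],K(w),np.array(w["dist_coeffs"],float))[0].reshape(len(r),len(r),2).astype(np.float32)
        out.append(cv2.remap(g,uv[...,0],uv[...,1],cv2.INTER_LINEAR))
    return out
E
python3 - <<'E'
from h import *
w=pickle.load(open("s6.pkl","rb"))
a,b=knob(w)
# white line: bright pixels within 23 mm of the centre
yy,xx=np.mgrid[:180,:180]; rr=np.hypot(yy-90,xx-90)/2
m=((a>110)&(rr<22)).astype(np.uint8)
n,l,st,ce=cv2.connectedComponentsWithStats(m)
for i in range(1,n):
    if st[i,4]>15:
        p=np.argwhere(l==i); v=np.linalg.svd(p-p.mean(0),full_matrices=False)[2][0]; v*=-np.sign(v[0])
        q=(p-p.mean(0))@v
        print(st[i],"world angle",np.degrees(np.arctan2(-v[1],-v[0]*1)),"len mm",np.ptp(q)/2,"start",((p.mean(0)+v*q.min())-90)/2,"end",((p.mean(0)+v*q.max())-90)/2)
cv2.imwrite("pics/k6.png",cv2.resize(np.hstack([a,b]),None,fx=2.2,fy=2.2))
E
```

```text
[ 92  50  39  41 310] world angle -39.45207975473703 len mm 20.88857254823108 start [0.06019291 1.57314439] end [-16.06905014  14.84642513]
```

View pics/k6.png

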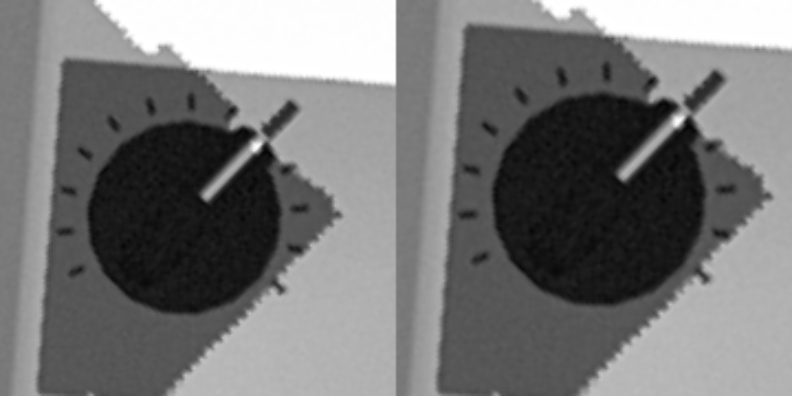

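The line now points close to the long tick: left panel, line (205,197) to (265,143), tick (268,135) to (295,105). I'll refine the numbers, since the mask caught some bright deck.

Run:
```python
from h import *
w=pickle.load(open("s6.pkl","rb"))
a,b=knob(w)
yy,xx=np.mgrid[:180,:180]; rr=np.hypot(yy-90,xx-90)/2
def fit(m):
    n,l,st,_=cv2.connectedComponentsWithStats(m.astype(np.uint8)); i=1+np.argmax(st[1:,4])
    p=np.argwhere(l==i)[:,::-1].astype(np.float32); vx,vy,x0,y0=cv2.fitLine(p,cv2.DIST_L2,0,.01,.01).ravel()
    if vy>0: vx,vy=-vx,-vy
    return st[i],np.degrees(np.arctan2(vx,-vy)),((x0-90)/2,(y0-90)/2),np.degrees(np.arctan2(x0-90,90-y0))
for th in(80,100): print("line cw deg",fit((a>th)&(rr<16.5)))
reg=(rr>27)&(rr<40)&(xx-90>20)&(90-yy>20)
for th in (60,75): print("tick cw deg",fit((b<th)&reg))
# skirt centre at its top height
V=w
c,d=knob(w); m=((d<45)&(rr<30)).astype(np.uint8)
cn=max(cv2.findContours(m,0,1)[0],key=cv2.contourArea);print(cv2.minEnclosingCircle(cn))
```

```text
line cw deg (array([ 91,  66,  25,  26, 175], dtype=int32), np.float32(43.260788), (np.float32(6.285713), np.float32(-5.6857147)), np.float32(47.86922))
line cw deg (array([ 92,  66,  24,  25, 145], dtype=int32), np.float32(43.576187), (np.float32(6.6344833), np.float32(-5.9965515)), np.float32(47.89127))
tick cw deg (array([132,  33,  16,  17,  85], dtype=int32), np.float32(44.117535), (np.float32(24.79412), np.float32(-24.6)), np.float32(45.225174))
tick cw deg (array([131,  33,  18,  17, 109], dtype=int32), np.float32(45.815067), (np.float32(24.834862), np.float32(-24.58257)), np.float32(45.292507))
((93.58213806152344, 87.25769805908203), 51.712406158447266)
```

The line is at 43.4–43.9° and the tick at 44–45°, so they agree within about 1°. Both are set. Next I'll press the start key with closed fingers.

Request:
carry_out --series "0 -0.1144 -0.1363 0 0 0 0;0 -0.1144 -0.1363 0 0 0 0;0 -0.1144 -0.1363 0 0 0 0;0 -0.1144 -0.1363 0 0 0 0;0 -0.1144 -0.1363 0.04 0 0 0;0 -0.1144 -0.1363 0.08 0 0 0;0 -0.1144 -0.1363 0.11 0 0 0;0 -0.1144 -0.1363 0.12 0 0 0;0 -0.1144 -0.1363 0.12 0 0 0;0 -0.1144 -0.1363 0.12 0 0 0"

```text
t: 21.3
ee_pos: [0.5252, -0.1047, 0.1178]
ee_rot: [1.173, 2.913, 0.0]
contact_force: [0.6, 0.7, -0.5]
opening: 0.006
grip_force: 0.0
```

Run:
```python
from h import *
w=robot.snapshot("wrist");pickle.dump(w,open("s7.pkl","wb"))
o=robot.observe();print(o["t"],o["ee_pos"],o["opening"],totool(np.array([.5245,-.105,o["ee_pos"][2]])-o["ee_pos"]))
```

```text
21.35 [ 0.52560959 -0.1047651   0.11845196] 0.006936696335649001 [ 0.63732417 -0.93818335 -0.00270087]
```

Tip is at about 96 mm height. I'll descend in small steps and watch the force.

Request:
carry_out --series "0 0 -0.001 0.006 0 0 0;0 0 -0.001 0.011 0 0 0;0 0 -0.001 0.014 0 0 0;0 0 -0.001 0.017 0 0 0;0 0 -0.001 0.017 0 0 0"

```text
t: 21.85
ee_pos: [0.5236, -0.1053, 0.0998]
ee_rot: [-1.173, -2.913, -0.0]
contact_force: [0.3, 0.4, -0.0]
opening: 0.01
grip_force: 0.0
```

Request:
carry_out --series "0 0 0 0.002 0 0 0;0 0 0 0.004 0 0 0;0 0 0 0.004 0 0 0"

```text
t: 22.15
ee_pos: [0.524, -0.1054, 0.0963]
ee_rot: [1.174, 2.914, 0.0]
contact_force: [-0.7, 0.3, 2.2]
opening: 0.012
grip_force: 1.2
```

Request:
carry_out --series "0 0 0 0.002 0 0 0;0 0 0 0.004 0 0 0;0 0 0 0.004 0 0 0"

```text
t: 22.45
ee_pos: [0.524, -0.1055, 0.0932]
ee_rot: [1.173, 2.913, 0.0]
contact_force: [-1.8, -0.0, 8.3]
opening: 0.005
grip_force: 4.5
```

Request:
carry_out --series "0 0 0 0.002 0 0 0;0 0 0 0.002 0 0 0"

```text
t: 22.65
ee_pos: [0.5241, -0.1055, 0.0929]
ee_rot: [1.173, 2.913, 0.0]
contact_force: [-5.7, 1.6, 20.9]
opening: 0.005
grip_force: 10.4
```

Run:
```python
from h import *
o=robot.observe();print(o["t"],o["ee_pos"],o["contact_force"])
s=robot.snapshot("scene");s1=pickle.load(open("s1.pkl","rb"))[1]
pickle.dump(s,open("s8.pkl","wb"))
for z in(.066,.07,.0755,.078): print(z,proj(s,(.5243,-.105,z)))
def asc(s):
    g=cv2.cvtColor(s["image"],cv2.COLOR_BGR2GRAY)[248:292,300:335];g=cv2.resize(g,None,fx=2,fy=1).astype(float)
    for r in g: print("".join(" .:*#@"[int(min(v,179)/180*6)] for v in r))
asc(s1);asc(s)
```

```text
22.65 [ 0.52408574 -0.10547234  0.09293666] [-5.70482397  1.64446582 20.92871805]
0.066 [319.74844816 269.89379294]
0.07 [319.73544269 268.33810903]
0.0755 [319.71739436 266.18187241]
0.078 [319.70912646 265.19513483]
            .....::::*******#@@@@@@@@@@@@@@@@@@@@@@@@@@@@@@@@@@@@@@@@@
            ........::::**#@@@@@@@@@@@@@@@@@@@@@@@@@@@@@@@@@@@@@@@@@@@
         ............::**#@@@@@@@@@@@@@@@@@@@@@@@@@@@@@@@@@@@@@@@@@@@@
      ..............::*****##@@@@@@@@@@@@@@@@@@@@@@@@@@@@@@@@@@@@@@@@@
   ...............::**********##@@@@@@@@@@@@@@@@@@@@@@@@@@@@@@@@@@@@@@
  ..............::***************##@@@@@@@@@@@@@@@@@@@@@@@@@@@@@@@@@@@
.............:::*********************#@@@@@@@@@@@@@@@@@@@@@@@@@@@@@@@@
............::*************************##@@@@@@@@@@@@@@@@@@@@@@@@@@@@@
..........::******************************###@@@@@@@@@@@@@@@@@@@@@@@@@
........::************************************##@@@@@@@@@@@@@@@@@@@@@@
......::*****************************************##@@@@@@@@@@@@@@@@@@@
..:::***********************************************##@@@@@@@@@@@@@@@@
::****************************
[... 4665 characters left out ...]
...................         ....................:::**********
.......................................................:::************
.....................................................:::**************
..................................................:::*****************
...............................................::::*******************
.............................................:::**********************
...........................................:::************************
:::......................................:::**************************
:::....................................:::****************************
**::................................::::******************************
```

Hard stop at TCP 92.9 mm. I'll release in small steps to measure the key's travel from the force.

Request:
carry_out --series "0 0 0 -0.003 0 0 0;0 0 0 -0.003 0 0 0"

```text
t: 22.9
ee_pos: [0.5241, -0.1054, 0.0939]
ee_rot: [1.173, 2.913, 0.0]
contact_force: [-0.8, 0.6, 3.9]
opening: 0.003
grip_force: 1.8
```

Request:
carry_out --series "0 0 0 -0.0015 0 0 0;0 0 0 -0.0015 0 0 0"

```text
t: 23.1
ee_pos: [0.5241, -0.1055, 0.0947]
ee_rot: [1.174, 2.914, 0.0]
contact_force: [0.1, 1.1, 3.0]
opening: 0.01
grip_force: 1.6
```

Request:
carry_out --series "0 0 0 -0.0015 0 0 0;0 0 0 -0.0015 0 0 0"

```text
t: 23.3
ee_pos: [0.5241, -0.1055, 0.0962]
ee_rot: [1.174, 2.914, 0.0]
contact_force: [0.7, -0.3, 1.5]
opening: 0.005
grip_force: 1.2
```

Request:
carry_out --series "0 0 0 -0.0015 0 0 0;0 0 0 -0.0015 0 0 0"

```text
t: 23.5
ee_pos: [0.5241, -0.1054, 0.0977]
ee_rot: [1.174, 2.914, 0.0]
contact_force: [0.8, -1.0, 1.6]
opening: 0.005
grip_force: 0.9
```

Request:
carry_out --series "0 0 0 -0.0015 0 0 0;0 0 0 -0.0015 0 0 0"

```text
t: 23.7
ee_pos: [0.5238, -0.1054, 0.0993]
ee_rot: [-1.174, -2.914, -0.0]
contact_force: [0.8, 0.5, 0.7]
opening: 0.004
grip_force: 0.5
```

The force is linear at about 0.6 N/mm, reaching 3.9 N near the stop. That gives about 6 mm of travel, so the key went fully down. I'll lift off and do a final check.

Request:
carry_out --series "0 0 0 -0.02 0 0 0;0 0 0 -0.06 0 0 0;0 0.03 0 -0.1 0 0 0;0 0.08 -0.02 -0.14 0 0 0;0 0.1 -0.03 -0.14 0 0 0;0 0.1 -0.03 -0.14 0 0 0"

```text
t: 24.3
ee_pos: [0.4274, -0.0566, 0.2407]
ee_rot: [1.172, 2.915, 0.0]
contact_force: [0.9, -0.1, 0.3]
opening: 0.004
grip_force: 0.0
```

Run:
```python
from h import *
w=robot.snapshot("wrist");t=robot.snapshot("top");S=pickle.load(open("s0.pkl","rb"))["top"]
o=robot.observe();print(o["t"],o["ee_pos"],o["contact_force"])
show(w);print(strip(w)[0].tolist())
a,_=knob(w);yy,xx=np.mgrid[:180,:180]; rr=np.hypot(yy-90,xx-90)/2
p=np.argwhere((a>100)&(rr<16.5))[:,::-1].astype(np.float32);l=cv2.fitLine(p,2,0,.01,.01).ravel() if len(p)>5 else 0;print("line",l,np.degrees(np.arctan2(l[0],-l[1])),len(p))
# vial and flask: centroid of changed pixels vs start in the top view
for n,(x0,x1,y0,y1) in {"vial":(386,406,214,236),"flask":(312,345,172,206)}.items():
    A,B=[cv2.cvtColor(s["image"][y0:y1,x0:x1],cv2.COLOR_BGR2GRAY).astype(np.float32) for s in(S,t)]
    print(n,cv2.phaseCorrelate(A,B),np.abs(A-B).mean())
```

```text
24.4 [ 0.43051366 -0.0576181   0.23938122] [1.25498066 0.31192622 0.05466914]
:::::::::::::::::::::::::::::::....
...::::::::::::::::::::::::::....             .
......:::::::::::::::::::::....
.........:::::::::::::::::..
........:::::::::::::::.....    ..  .             ..  ...
##::.......:::::::::::....                        ...
@@@@*:........:::::::...
@@@@@@*:.......:......                      ..
@@@@@@@*:............     ..                        ...
@@@@@@@@@#::.......       .           ....                   .     .
@@@@@@@@@@@#*:...                         .           ..
@@@@@@@@@@@@@#*.                     .            .    ...
@@@@@@@@@@@@@@#*.                                       .
@@@@@@@@@@@@@#:..                    ... ...     .        .
@@@@@@@@@@@@*:..                .   ....                         ...
@@@@@@@@@@@#*:                      ..         .  ...
@@@@@@@@@@@#:.
@@@@@@@@@@@#:.                 .. ..
***********:..                                                ....
..       ...                                    .
                                          
[... 694 characters left out ...]
....................
:::***************::****::.
***:::*******************:..
**************************.
*************************:.
:::::::::::::::::::::::::.
[17, 16, 19, 16, 18, 16, 16, 56, 78, 78, 70, 70, 39, 17, 15, 18, 22, 23, 21, 20, 28, 33, 42, 45, 50, 56, 53, 52, 49, 48, 48, 46, 43, 51, 61, 64, 101, 140, 113, 46, 25, 30, 30, 28, 32, 30, 31, 27, 26, 31, 67, 100, 102, 103, 105, 112, 124, 121, 110, 102, 101, 108, 82, 57, 49, 50, 52, 53, 54, 54, 53, 55, 56]
line [ 0.9104394  -0.41364256 81.97085    74.7036    ] 65.56614 1029
vial ((-0.22910976208862266, -0.10515430434245232), 0.8827005684375763) 5.8386364
flask ((0.015176542929253856, -0.06470222691659444), 1.0092616180578868) 6.817291
```

The ribs sit where they did with 6 up, although the gripper now hides the numerals. Nothing has touched the wheel or knob since they were checked. The flask and vial have not moved and the arm is clear, so I'm handing in.

```bash
python3 -c "
from cell import robot
print(robot.sign_off())"
```

```text
the job is handed in; nothing more can be done
None
```

The job is handed in at about 24 s: the wheel was set to 6, the knob line is within about 1° of the long tick, the start key was then pressed fully and released, and the flask and vial did not move.

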